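# Peel the top component tray from its nested stack

## Robot

A 6-joint arm with a two-finger parallel gripper is mounted at the origin on the work surface. World frame = base frame: x ahead of the robot, y to its left, z up, the work surface at z = 0. Lengths are in mm, angles in rad, forces in N, time in s.
With the tool pointing down it reaches from about 400 to 925 mm from the base axis. Payload 12.5 kg.
Tool frame: the origin (TCP) lies at the centre of the arm's flange, where the gripper is bolted on; the fingertips stand 190 mm ahead of it and the grasp point (between the pads) lies env.grip_point_offset ahead of it (env.grip_point_offset is the distance from the TCP to the grasp point, in mm); z points along the fingers, x is the direction in which the jaws open and shut, and the axes are right-handed (so a half turn about z gives the same grasp; the last joint's range is limited). The gripper opens to 95 mm and grips with 3 to 60 N. Pads are 20 mm wide; open, the fingers measure 119 mm over their backs; the gripper's body (75 mm by 180 mm) begins 59 mm behind the grasp point.
Start: joints at [1.099, 0.491, 1.559, -0, 1.092, -0.106], TCP at [223.537, 583.658, 404.761] pointing down, gripper open.
Joint ranges: [-3.1, 3.1], [-0.84, 2.19], [0.05, 2.79], [-1.13, 4.28], [0.06, 2.93], [-2.69, 2.69]. Speed limits (rad/s): [2.22, 2.22, 2.79, 3.14, 3.14, 3.14].

## Interface

Orientations are given as [roll, pitch, yaw] about the fixed x, y, z axes, in that order (R = Rz(yaw) Ry(pitch) Rx(roll)).
In Python, from cell import state, read_camera, camera_model, job_done, env gives the robot as it stands.
- The arm moves only by the tool arm_command, never from a script. Its argument "steps" is a list of rows, each a list of 6 numbers: the shift along the tool's x, y, z in cm, then the turn, a rotation vector about the tool's x, y, z in degrees. In form: [[dx, dy, dz, rx, ry, rz], ...]. A call has 1 to 12 rows; each row is the pose to reach, as a shift and turn from the pose commanded when the call began, along the tool's axes at that moment; what a row does not reach only later rows make up. A row lasts 1/12 s, in which the tool goes at most 41.7 mm and 7.16 degrees, less where a joint would pass 70% of its speed; a pose out of reach is approached as far as the arm can. A call with a gripper value outside its range is refused whole. "jaw" is the finger opening in cm, from 0 to 9.51, set as the call begins (left out, the last holds). The fingers move at their own pace and stop on an object; the grip force is fixed at half the most. Time passes only in rows, so rows that repeat a pose let the fingers close. It gives the time, the measured TCP pose, the force and the opening at its end, in the units of the state.
- state(): the state, without advancing time (a new reading comes with each control period).
- read_camera(name): name is "side" or "top"; returns the picture (400x640x3 uint8, red, green, blue); there is no depth.
- camera_model(name): a dict with "K" (3x3 intrinsics, pixels), "xyz" and "rotation" of the camera in the world. Camera axes: x right, y up, looking along -z (the intrinsics and any distortion apply to the point x, -y, -z); pixel columns grow to the right and rows downward; lengths in mm; the calibration is good to about 2 mm. A picture is of the moment at which its call begins. camera_model takes no time and is no camera call.
- job_done(): hands the job in, once; it reports no verdict.
The state is a dict: "t": time; "joints": joint angles; "qvel": joint speeds; "tau": joint torques, N m; "eef_pos": TCP position; "tcp_rot": TCP orientation; "ft_force": force on the tool from outside, world axes, zero at the start; "moment": the same for the moment, N m; "opening": opening from 0.0 (shut) to 1.0 (fully open).
Only numpy, scipy, OpenCV 4.12 (cv2) and the standard library are available. Lean on these libraries where they do the work, as an engineer would, in place of code of your own. Each camera call takes 0.05 s, during which the arm holds its last target. There are 200 camera calls.

## Task

Pull the shelf under the oscilloscope riser fully out; it has a knob. The empty component trays on it cling together, so peel the top one off: raise its corner with the upright ear well up while the opposite corner still rests on the stack, so that the other trays stay seated on the pulled-out shelf. Then lift it off and finish while holding it in the gripper, still and level, about 15 cm above the middle of the dark work mat, without shifting the other things on the bench.

Things in the scene. Friction and masses are not known exactly. Their poses are not given: they have to be found in the camera images.
- shelf (a joint): pull-out shelf with a wooden front, under the wooden riser that carries the oscilloscope: 0 = fully in, 0.16 m = out at its stop; it slides level towards the side where its knob is and stays where it is left (about 2 N of friction)
- shelf_knob (a point): steel knob in the middle of the shelf's front: a round head 28 mm across and 16 mm long with a level axis, 43 mm out from the front panel; this point is the centre of the head, 42 mm above the bench. x points back into the riser (the shelf pulls out along -x), y along the front, z up
- riser: wooden riser 310 mm wide over the shelf, with the oscilloscope on it; does not move. Origin at the bench, 47 mm behind the knob of the shut shelf; same axes as the knob. Its top board begins at x 30 mm, is 140 to 155 mm above the bench; the oscilloscope begins at x 90 mm and reaches to 0.30 m; all ends at x 250 mm
- tray_ear (a point): upright hollow ear at the front corner of the top tray, of the same grey plastic: 24 mm along x, 10 mm thick along y, standing 28 mm above the tray's rim, with 25 mm free beside it both ways along y; this point is its centre, 14 mm above the rim. Tray axes: x to the back of the shelf, y along its front, z up when seated. Only the top tray's ear shows, the next one's is inside it
- tray_mid (a point): centre of the top tray: grey formed tray 120 mm (x) by 160 mm (y), 24 mm deep, about 50 g, flat 12 mm rim; this point is half-way up, 12 mm above its underside. The ear's centre is at x -48, y +74, z +26 mm from here. It clings by a snap dimple near each corner, about 1.2 N each: pulled straight up, the rest comes along
- tray_far (a point): corner of the top tray diagonally opposite the ear, underside of the rim: x +58, y -78, z +10 mm from the tray's centre. The tray tips about this back edge (x +58, z +10) when the ear is raised with about 3 N; the dimples then let go one after another, all by 0.35 rad of tilt
- stack_mid (a point): centre of the three trays left below, nested at 8 mm pitch: 120 by 160 by 40 mm, about 140 g; this point is 20 mm above their underside, 16 mm under the seated top tray's centre. Loose on the shelf between low guides; the front rim of the lowest is under two small hold-down tabs, with 2 mm of play. Axes as the tray's
- stack: the same three lower trays; the origin is the centre of their underside
- mat_mid (a point): middle of the dark rubber work mat, 220 by 300 mm, at its top, 3 mm above the bench; small things up to 50 mm high lie on it
- board: small circuit board 75 by 55 mm, lying on the mat
- spool: spool of solder, 60 mm across, 44 mm high, on the mat
- driver: screwdriver 170 mm long, lying on the mat
- cutters: side cutters 110 mm long, lying on the mat
- flux: small jar, 48 mm across, 45 mm high, behind the mat
- meter: hand multimeter 85 by 165 by 43 mm, lying on the bench nearer to the robot than the mat
- tip_cleaner: steel pot with brass wool, 72 mm across, 50 mm high, at the back of the bench
Mind the look-alikes: they are no part of the job. What is shaped like the part that bears tray_ear but red is not meant.

How it is judged:
By the outcome, as a careful person would: the job done as asked, in the order asked, and still so for the second after the job is handed in, while the arm keeps its last pose, push and grip.
It also fails if it takes over 67 s, if anything falls off the work surface, if the arm or the gripper's body presses on something with over 40 N, if the wrist force passes 120 N, or if a joint passes its speed limit or range.

## Working session

There is one attempt and no reset: what is moved stays moved. The work goes in short steps, Python scripts to look and compute and a tool call to move; the robot and the scene stay as the last step left them, time stands still between calls to the robot, and variables do not carry over. Pictures are saved under pics/ and viewed, about 8 in all and at most 12, crops included, and the job is handed in when it is done.

Besides the shell and the picture viewer there is one more tool, called after ">>>" as name([rows], argument=value, ...), one row to a line, values as JSON. arm_command: Moves the arm, as the interface text tells. Its arguments: {"type":"object","properties":{"steps":{"type":"array"},"jaw":{"type":"number"}},"required":["steps"]}

```bash
ls; mkdir -p pics; python3 - <<'E'
from cell import *
import cv2
print(state()); print(env.grip_point_offset)
for n in("side","top"):
    cv2.imwrite(f"pics/{n}0.png",read_camera(n)[:,:,::-1]); m=camera_model(n); print(n,m)
E
```

```text
pics
{'t': 0.0, 'joints': array([ 1.09940970e+00,  4.91552904e-01,  1.55947352e+00, -1.06487856e-06,
        1.09166990e+00, -1.05580079e-01]), 'qvel': array([ 2.55607747e-05, -6.40912440e-05, -1.69426161e-03,  9.23184985e-04,
       -9.64931347e-04, -3.96603909e-04]), 'tau': array([ 1.35910912e-03, -6.12655520e+01, -2.58174598e+01,  6.92690816e-02,
        4.83010348e-02, -6.33441050e-05]), 'eef_pos': array([223.51337297, 583.62451743, 404.15747396]), 'tcp_rot': array([-3.14147728e+00,  1.09761569e-03,  1.20499033e+00]), 'ft_force': array([-0.01137264, -0.36142451,  0.26953743]), 'moment': array([-0.0190165 , -0.00512093,  0.00405753]), 'opening': 0.99968230807346}
171.3
side {'K': array([[508.51044038,   0.        , 320.25170165],
       [  0.        , 508.51044038, 201.59506032],
       [  0.        ,   0.        ,   1.        ]]), 'xyz': array([ 182.52067261, -609.72768432, 1185.17307733]), 'rotation': array([ 0.54899619,  0.00933965, -0.57248556])}
top {'K': array([[486.08133972,   0.        , 309.86531276],
       [  0.        , 486.08133972, 197.0389668 ],
       [  0.        ,   0.        ,   1.        ]]), 'xyz': array([ 295.60023904,  -52.29076435, 1522.83252308]), 'rotation': array([ 0.17448716, -0.00527821, -1.54442825])}
```

View pics/side0.png

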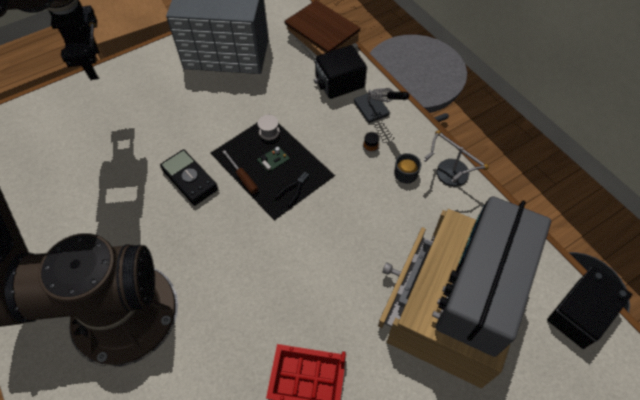

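View pics/top0.png

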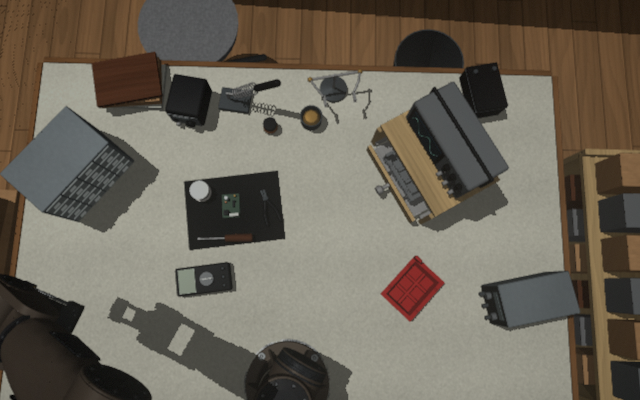

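The side view shows the knob at about (390,268). The top view shows it at about (381,190), with the riser at right and the mat at about (235,210). Next I'll zoom in on the shelf in both views.

```bash
cat > h.py <<'E'
import numpy as np, cv2
from cell import *
from scipy.spatial.transform import Rotation as R
from scipy.optimize import least_squares
def cam(n):
    m=camera_model(n); return m["K"],np.array(m["xyz"]),R.from_euler('xyz',m["rotation"]).as_matrix()
def proj(n,p):
    K,c,M=cam(n); q=(np.atleast_2d(p)-c)@M; q=q*[1,-1,-1]; q=q@K.T; return q[:,:2]/q[:,2:]
def ray(n,uv):
    K,c,M=cam(n); d=np.linalg.solve(K,[uv[0],uv[1],1.])*[1,-1,-1]; return c,M@d
def onz(n,uv,z):
    c,d=ray(n,uv); return c+d*(z-c[2])/d[2]
def tri(a,b):
    f=lambda p: np.r_[proj("side",p)[0]-a,proj("top",p)[0]-b]
    r=least_squares(f,[600,0,50.]); return r.x,np.abs(r.fun).max()
def crop(n,x,y,w,h,s,out):
    im=read_camera(n)[:,:,::-1][y:y+h,x:x+w]; im=cv2.resize(im,None,fx=s,fy=s,interpolation=cv2.INTER_CUBIC)
    if out: cv2.imwrite(out,im)
    return im
E
python3 - <<'E'
from h import *
a=crop("side",370,190,130,200,3,None); b=crop("top",360,80,130,200,3,None)
o=np.hstack([a,b]); o=cv2.convertScaleAbs(o,alpha=1.5)
cv2.imwrite("pics/c1.png",o)
for z in(42,): print(onz("side",(390,268),z),onz("top",(381,190),z))
print(tri((390,268),(381,190)))
print("mat",[onz("top",p,3).round() for p in((185,181),(278,171),(284,239),(190,249))])
E
```

```text
[ 591.98213804 -268.48213409   42.        ] [ 584.96364831 -273.34874378   42.        ]
(array([ 585.06930837, -272.27809326,   56.19331567]), np.float64(0.9101813176181395))
mat [array([605., 346.,   3.]), array([646.,  51.,   3.]), array([428.,  24.,   3.]), array([389., 315.,   3.])]
```

View pics/c1.png

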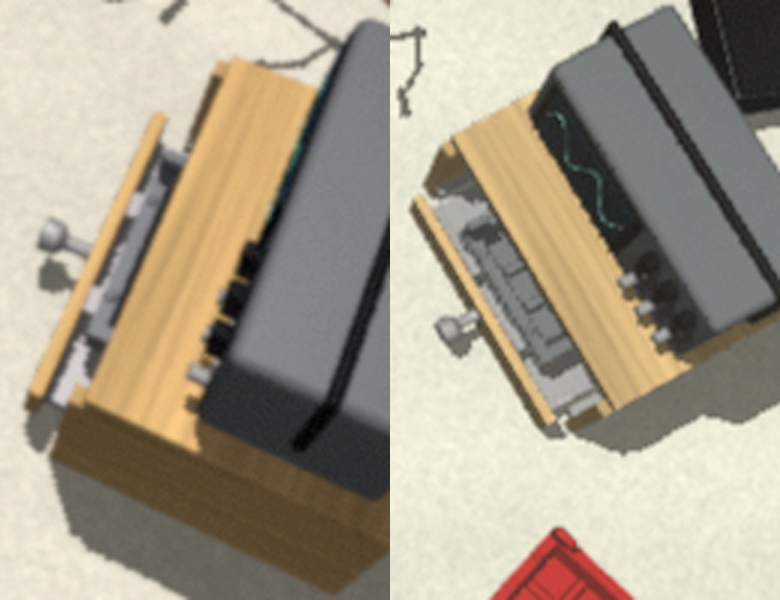

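The crops show the knob head at side (387,268) and top (379,191). The riser's front top edge runs from top (382,127) to (433,216). The grey trays sit behind the wooden front.

```bash
python3 - <<'E'
from h import *
ks=onz("side",(386.7,268.3),42);kt=onz("top",(379.3,191),42)
print(ks,kt,tri((386.7,268.3),(379.3,191)))
A=onz("top",(381.7,126.7),155);B=onz("top",(432.7,216),155)
# side view front edge: crop (235,60)->, (92,400)
C=onz("side",(370+232/3,190+62/3),155);D=onz("side",(370+92/3,190+400/3),155)
for P,Q in((A,B),(C,D)):
    v=P-Q; y=v/np.linalg.norm(v); x=np.array([y[1],-y[0],0]); mid=(P+Q)/2
    print(P,Q,np.linalg.norm(v),"yaw x",np.degrees(np.arctan2(x[1],x[0])), "knob rel edge-mid", [( (k-mid)@x,(k-mid)@y) for k in(ks,kt)])
P=onz("top",(368.3,146.7),70);Q=onz("top",(413.3,220),70);v=P-Q;print("panel",np.degrees(np.arctan2(-v[0],v[1])),np.linalg.norm(v))
print(R.from_euler('xyz',state()["tcp_rot"]).as_matrix().round(3))
E
```

```text
[ 584.77357914 -264.7403066    42.        ] [ 581.65949025 -268.07497588   42.        ] (array([ 581.04636047, -267.19451163,   50.67147139]), np.float64(0.3348184921451036))
[ 752.11257776 -258.35588047  155.        ] [ 491.6652407  -403.53182922  155.        ] 298.1759069403803 yaw x -60.86426761677986 knob rel edge-mid [(np.float64(-75.89745038437366), np.float64(-0.18588342961857374)), (np.float64(-74.50090923296304), np.float64(-4.52952724933771))]
[ 751.69924986 -258.46569561  155.        ] [ 495.22707875 -413.82035427  155.        ] 299.8550391828734 yaw x -58.795163639922684 knob rel edge-mid [(np.float64(-81.11725438470346), np.float64(3.9016954042075365)), (np.float64(-79.87845028075817), np.float64(-0.4895382734980615))]
panel -58.6521457598816 263.13737195761706
[[ 0.358  0.934 -0.   ]
 [ 0.934 -0.358 -0.001]
 [-0.001 -0.    -1.   ]]
```

```bash
cat >> h.py <<'E'
def to(goal, yaw, tilt=(0,0,0)):
    """row (cm,deg) to put the GRASP point at goal, tool down with jaw axis at yaw deg, then world rotvec tilt deg"""
    s=state(); M=R.from_euler('xyz',s["tcp_rot"])
    G=R.from_rotvec(np.radians(tilt))*R.from_euler('xyz',[np.pi,0,np.radians(yaw)])
    p=np.array(goal)-G.apply([0,0,env.grip_point_offset])
    d=M.inv().apply(p-s["eef_pos"])/10; r=(M.inv()*G).as_rotvec(degrees=True)
    return np.r_[d,r].round(2)
def grasp():
    s=state(); M=R.from_euler('xyz',s["tcp_rot"]); return s["eef_pos"]+M.apply([0,0,env.grip_point_offset])
E
python3 -c "
from h import *
print(to((500,180,233),50))"
```

```text
[-2.780e+01  4.026e+01  3.000e-02  0.000e+00  4.000e-02  1.904e+01]
```

>>> arm_command([
  [-27.8,40.3,0,0,0,20],
  [-27.8,40.3,0,0,0,20],
  [-27.8,40.3,0,0,0,20],
  [-27.8,40.3,0,0,0,20],
  [-27.8,40.3,0,0,0,20],
  [-27.8,40.3,0,0,0,20],
  [-27.8,40.3,0,0,0,20],
  [-27.8,40.3,0,0,0,20],
  [-27.8,40.3,0,0,0,20],
  [-27.8,40.3,0,0,0,20],
  [-27.8,40.3,0,0,0,20],
  [-27.8,40.3,0,0,0,20],
])

```text
t: 1.2
eef_pos: [501.7, 177.3, 404.8]
tcp_rot: [3.141, -0.0, 0.855]
ft_force: [0.2, 0.9, -0.3]
opening: 0.998
```

```bash
python3 -c "
from h import *
print(grasp(),to((583,-266.5,160),30.3))"
```

```text
[501.80409771 177.25836555 233.47440837] [-2.815e+01  3.525e+01  7.360e+00  2.000e-02 -1.000e-02  1.868e+01]
```

>>> arm_command([
  [-28.2,35.3,7.4,0,0,18.7],
  [-28.2,35.3,7.4,0,0,18.7],
  [-28.2,35.3,7.4,0,0,18.7],
  [-28.2,35.3,7.4,0,0,18.7],
  [-28.2,35.3,7.4,0,0,18.7],
  [-28.2,35.3,7.4,0,0,18.7],
  [-28.2,35.3,7.4,0,0,18.7],
  [-28.2,35.3,7.4,0,0,18.7],
  [-28.2,35.3,7.4,0,0,18.7],
  [-28.2,35.3,7.4,0,0,18.7],
  [-28.2,35.3,7.4,0,0,18.7],
  [-28.2,35.3,7.4,0,0,18.7],
], jaw=6.5)

```text
t: 2.2
eef_pos: [582.4, -270.6, 328.9]
tcp_rot: [3.141, 0.001, 0.525]
ft_force: [0.1, 0.3, -0.4]
opening: 0.684
```

```bash
python3 -c "
from h import *
print(grasp(),to((583,-266.5,42),30.3))"
```

```text
[ 582.33887656 -270.72497454  157.61291604] [ 0.27 -0.33 11.56  0.03  0.03 -0.21]
```

Overshoot is settling. I'll descend onto the knob.

>>> arm_command([
  [0.2,-0.3,3,0,0,0],
  [0.2,-0.3,6,0,0,0],
  [0.2,-0.3,8.5,0,0,0],
  [0.2,-0.3,10.5,0,0,0],
  [0.2,-0.3,11.6,0,0,0],
  [0.2,-0.3,11.6,0,0,0],
  [0.2,-0.3,11.6,0,0,0],
])

```text
t: 2.78
eef_pos: [582.6, -260.8, 214.9]
tcp_rot: [-3.141, 0.0, 0.53]
ft_force: [0.6, -0.3, -0.1]
opening: 0.684
```

```bash
python3 - <<'E'
from h import *
print(grasp(),to((583,-266.5,42),30.3),state()["ft_force"])
a=crop("side",330,190,130,150,4,None)
b=crop("top",340,130,65,150,4,None)
cv2.imwrite("pics/c2.png",cv2.convertScaleAbs(np.hstack([a,b]),alpha=1.5))
E
```

```text
[ 582.53214964 -260.76376026   43.61800617] [-0.25  0.51  0.16 -0.02  0.    0.05] [ 0.62977594 -0.31476504 -0.0630925 ]
```

View pics/c2.png

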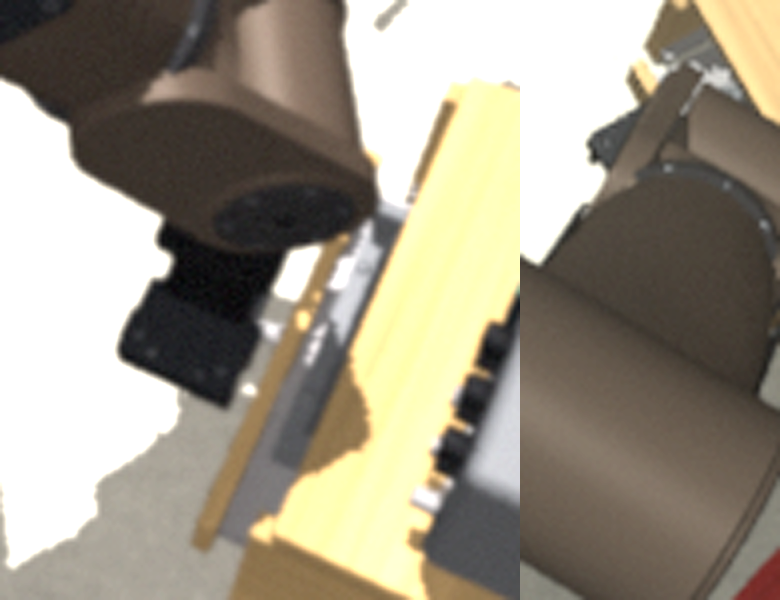

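The gripper now stands over the knob. The stem is visible at crop (270,330), and the head is hidden behind the gripper body. I'll shift 5 mm toward the panel and close.

>>> arm_command([
  [-0.2,0.5,0.2,0,0,0],
  [-0.2,0.5,0.2,0,0,0],
  [-0.2,0.5,0.2,0,0,0],
])

```text
t: 3.13
eef_pos: [583.2, -266.6, 213.3]
tcp_rot: [3.141, -0.001, 0.529]
ft_force: [-0.3, -0.3, -0.7]
opening: 0.683
```

>>> arm_command([
  [0,0,0,0,0,0],
  [0,0,0,0,0,0],
  [0,0,0,0,0,0],
  [0,0,0,0,0,0],
  [0,0,0,0,0,0],
  [0,0,0,0,0,0],
  [0,0,0,0,0,0],
  [0,0,0,0,0,0],
], jaw=0)

```text
t: 3.8
eef_pos: [585.0, -264.7, 212.7]
tcp_rot: [3.139, -0.005, 0.53]
ft_force: [18.1, 13.5, -6.7]
opening: 0.286
```

```bash
python3 -c "
from h import *
print(grasp(),to((583-80.8,-266.5+138.1,42),30.3),state()['ft_force'],state()['opening'])"
```

```text
[ 585.89012428 -264.59406722   41.44576666] [ -0.26 -15.94  -0.09   0.12  -0.26   0.04] [18.12746324 13.49046792 -6.68376227] 0.28558914630281945
```

>>> arm_command([
  [0.3,0,0,0,0,0],
  [0.3,-1,0,0,0,0],
  [0.3,-2.2,0,0,0,0],
  [0.3,-3.6,0,0,0,0],
  [0.3,-5,0,0,0,0],
  [0.3,-6.5,0,0,0,0],
  [0.3,-8,0,0,0,0],
  [0.3,-9.5,0,0,0,0],
  [0.3,-11,0,0,0,0],
  [0.3,-12.2,0,0,0,0],
  [0.3,-13,0,0,0,0],
  [0.3,-13.4,0,0,0,0],
])

```text
t: 4.8
eef_pos: [517.8, -148.3, 212.7]
tcp_rot: [-3.142, -0.0, 0.53]
ft_force: [1.9, -1.2, -4.8]
opening: 0.28
```

>>> arm_command([
  [0,-0.6,0,0,0,0],
  [0,-1.2,0,0,0,0],
  [0,-1.7,0,0,0,0],
  [0,-2.1,0,0,0,0],
  [0,-2.5,0,0,0,0],
  [0,-2.8,0,0,0,0],
  [0,-2.8,0,0,0,0],
  [0,-2.8,0,0,0,0],
])

```text
t: 5.47
eef_pos: [504.5, -126.0, 212.7]
tcp_rot: [3.138, -0.001, 0.53]
ft_force: [5.4, -12.3, -9.4]
opening: 0.282
```

```bash
python3 -c "
from h import *
g=grasp();print(g,np.hypot(*(g-[585.9,-264.6,0])[:2]),state()['ft_force'],state()['opening'],state()['tcp_rot'])"
```

```text
[ 505.00862743 -126.31076622   41.42382087] 160.21025664869535 [  5.41051985 -12.27180836  -9.37163452] 0.28242517019744606 [ 3.13839813e+00 -1.38774633e-03  5.29603324e-01]
```

At the stop: 160.2 mm of travel, with the force rising to about 13 N. I'll relax the pull, release and retreat for a look.

>>> arm_command([
  [0,0.1,0,0,0,0],
  [0,0.1,0,0,0,0],
  [0,0.1,0,0,0,0],
  [0,0.1,0,0,0,0],
  [0,0.1,0,0,0,0],
], jaw=6.5)

```text
t: 5.88
eef_pos: [504.3, -125.5, 212.8]
tcp_rot: [-3.141, 0.0, 0.53]
ft_force: [-0.2, 0.5, 0.1]
opening: 0.581
```

>>> arm_command([
  [0,0,-3,0,0,0],
  [0,0,-6,0,0,0],
  [0,-1,-10,0,0,0],
  [0,-4,-14,0,0,0],
  [0,-8,-18,0,0,0],
  [0,-12,-22,0,0,0],
  [0,-16,-25,0,0,0],
  [0,-20,-26,0,0,0],
  [0,-23,-26,0,0,0],
  [0,-25,-26,0,0,0],
  [0,-25,-26,0,0,0],
])

```text
t: 6.8
eef_pos: [374.9, 93.1, 474.2]
tcp_rot: [-3.142, -0.002, 0.532]
ft_force: [0.6, -0.8, 0.6]
opening: 0.684
```

```bash
python3 - <<'E'
from h import *
print(grasp())
a=crop("side",340,190,110,170,3.5,None)
b=crop("top",340,120,110,170,3.5,None)
cv2.imwrite("pics/c3.png",cv2.convertScaleAbs(np.hstack([a,b]),alpha=1.2))
E
```

```text
[375.19533759  93.2832297  302.89832178]
```

View pics/c3.png

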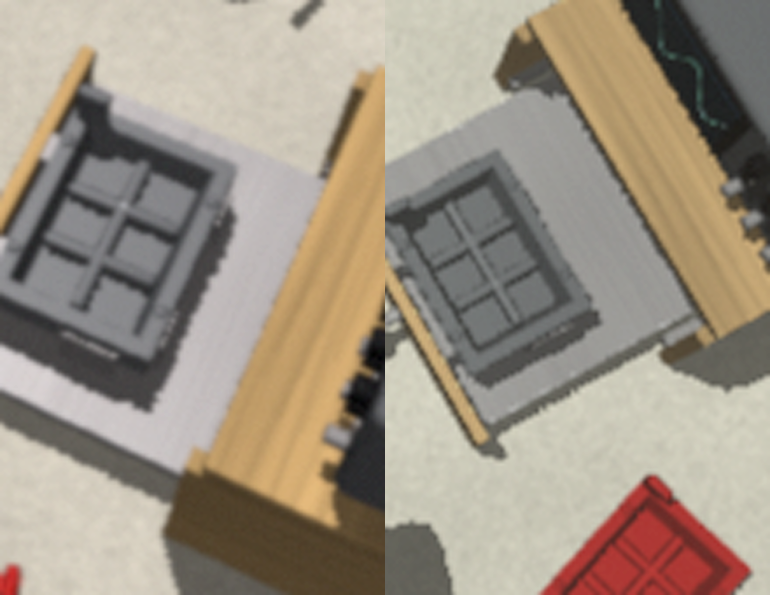

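The shelf is out. The grey tray's ear shows at the back-left of the front edge, around side crop (95,105). The tray's left edge is cut off in this crop, so I'll take a tighter one to fit its pose.

```bash
python3 - <<'E'
from h import *
a=crop("side",328,205,80,100,5,None)
b=crop("top",328,148,80,100,5,None)
o=cv2.convertScaleAbs(np.hstack([a,b]),alpha=1.3)
cv2.imwrite("pics/c4.png",o)
E
```

```text
(no output)
```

View pics/c4.png

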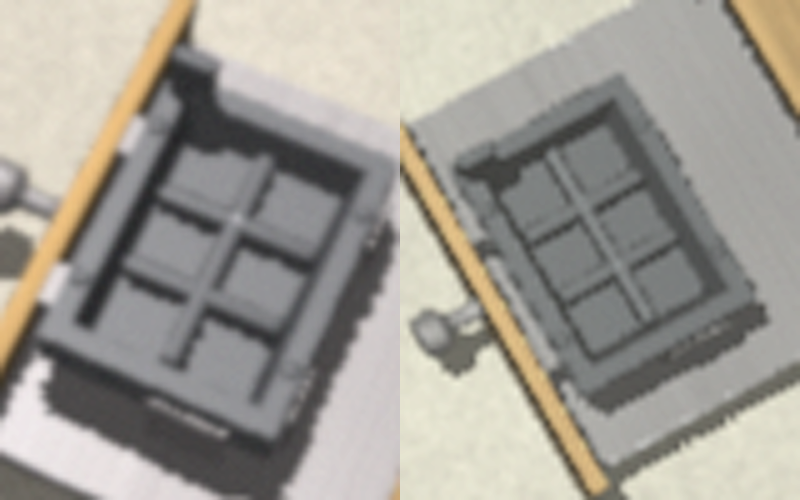

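```bash
python3 - <<'E'
from h import *
S=np.array([(395,158),(272,438),(40,342)])/5+[328,205]-.4
T=np.array([(222,75),(352,298),(188,395)])/5+[328,148]-.4
C=np.array([(60,80),(60,-80),(-60,-80)])
def P(q): 
    c,s=np.cos(q[3]),np.sin(q[3]); return np.c_[q[0]+c*C[:,0]-s*C[:,1],q[1]+s*C[:,0]+c*C[:,1],np.full(3,q[2])]
f=lambda q:np.r_[(proj("side",P(q))-S).ravel(),(proj("top",P(q))-T).ravel()]
r=least_squares(f,[560,-230,70,-1.04]); q=r.x; print(q[:3],np.degrees(q[3]),r.fun.round(2))
yaw=np.radians(-59.7)
r=least_squares(lambda p:f([*p,yaw]),q[:3]);print(r.x,r.fun.round(2))
x=np.array([np.cos(yaw),np.sin(yaw),0]);y=np.array([-x[1],x[0],0])
e=r.x-48*x+74*y;print("ear",e, "ear top proj (crop)",(proj("side",e+[0,0,28])-[328,205])*5,(proj("top",e+[0,0,28])-[328,148])*5+[400,0])
k=np.array([505,-126.3,0]);print("rel knob",(r.x-k)@x,(r.x-k)@y)
print(tri(np.array((196,62))/5+[328,205]-.4,np.array((77,160))/5+[328,148]-.4))
E
```

```text
[ 562.55154813 -227.76538082   82.56777833] -58.139856816897904 [ 0.42  0.34  0.67  0.66 -0.68 -0.74 -1.07 -0.29  0.86 -0.11 -0.43  0.59]
[ 563.43317155 -228.133453     82.36679326] [ 1.38  1.2  -0.08  0.84 -0.83 -1.73 -0.07 -0.44  0.63  0.44 -1.23  0.19]
ear [ 603.10711635 -149.35542241   82.36679326] ear top proj (crop) [[195.95219628  56.71826685]] [[473.68205638 152.80408537]]
rel knob 117.40369941709248 -0.9268497394680222
(array([ 600.59337634, -150.3997827 ,  110.77398629]), np.float64(0.23101119078134502))
```

The tray fits both views to about 1 px: rim top at about z 82, centre at about (563,-228), yaw about -59°, ear at about (601.5,-149.5). Next I'll move above the ear with a narrow opening.

```bash
python3 -c "
from h import *
print(to((601.5,-149.5,180),30.5))"
```

```text
[ 7.150e+00  3.192e+01  1.213e+01  1.000e-02  0.000e+00 -1.200e-01]
```

>>> arm_command([
  [2,4,0,0,0,0],
  [3,8,1,0,0,0],
  [4,12,2.5,0,0,0],
  [5,16,4.5,0,0,0],
  [6,20,6.5,0,0,0],
  [7,24,8.5,0,0,0],
  [7.2,27,10,0,0,0],
  [7.2,29.5,11,0,0,0],
  [7.2,31.2,12,0,0,0],
  [7.2,31.9,12.1,0,0,0],
  [7.2,31.9,12.1,0,0,0],
  [7.2,31.9,12.1,0,0,0],
], jaw=2.8)

```text
t: 8.0
eef_pos: [601.1, -149.5, 351.6]
tcp_rot: [-3.141, 0.0, 0.528]
ft_force: [-0.0, 0.3, 0.7]
opening: 0.291
```

```bash
python3 -c "
from h import *
print(grasp(),to((601.5,-149.5,102),30.5))
a=crop('side',328,165,80,110,5,None)
b=crop('top',328,110,80,110,5,None)
cv2.imwrite('pics/c5.png',cv2.convertScaleAbs(np.hstack([a,b]),alpha=1.4))"
```

```text
[ 600.95484745 -149.36861655  180.25542351] [ 0.04  0.03  7.83 -0.05  0.02 -0.23]
```

View pics/c5.png

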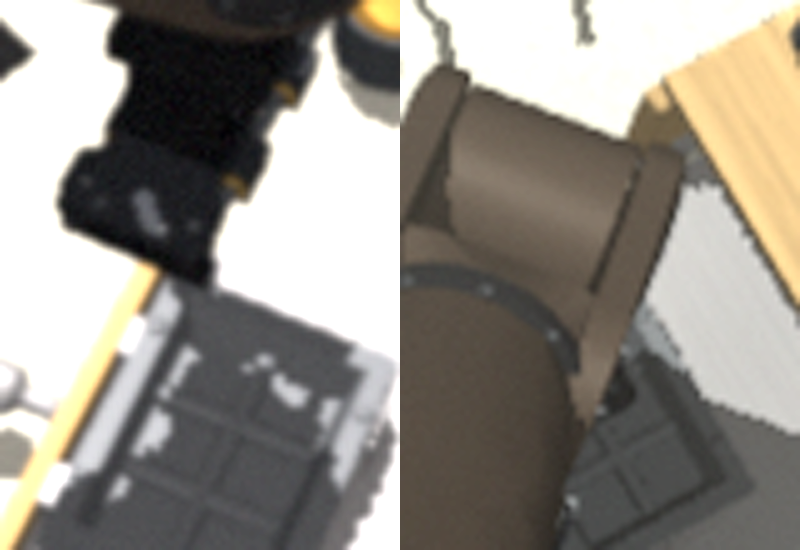

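The gripper is over the ear, and the nearer fingertip shows at crop (200,275). I'll descend gently and watch the force.

>>> arm_command([
  [0,0,2,0,0,0],
  [0,0,4,0,0,0],
  [0,0,5,0,0,0],
  [0,0,5.8,0,0,0],
  [0,0,6.6,0,0,0],
  [0,0,7.2,0,0,0],
  [0,0,7.6,0,0,0],
  [0,0,7.8,0,0,0],
  [0,0,7.8,0,0,0],
])

```text
t: 8.85
eef_pos: [601.5, -148.9, 273.7]
tcp_rot: [-3.142, -0.0, 0.53]
ft_force: [-0.3, -0.7, 0.8]
opening: 0.296
```

```bash
python3 -c "
from h import *
print(grasp(),state()['ft_force'])
a=crop('side',328,185,80,90,7,None)
cv2.imwrite('pics/c6.png',cv2.convertScaleAbs(a,alpha=1.6))"
```

```text
[ 601.50332882 -148.85798113  102.3955707 ] [-0.25853657 -0.68837407  0.78514878]
```

View pics/c6.png

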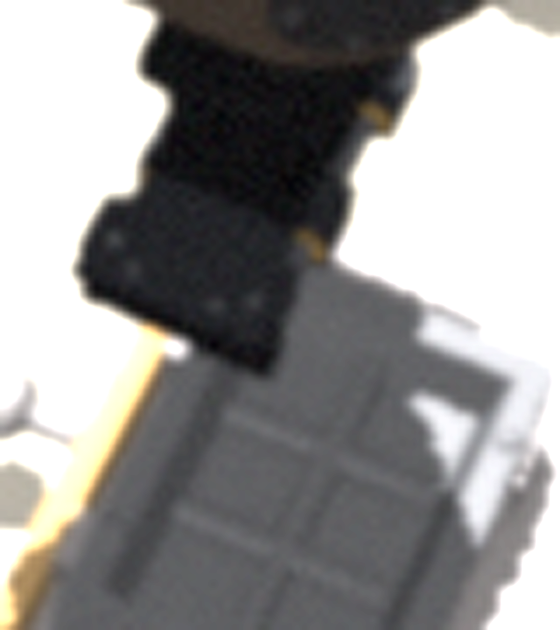

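```bash
python3 -c "
from h import *
s=state();M=R.from_euler('xyz',s['tcp_rot'])
for nm,p in dict(grasp=(0,0,171.3),tip=(0,0,190),tipN=(-14,10,190),tipF=(-26,-10,190),bb1=(-90,37,112),bb2=(-90,-37,112),bc1=(-37,90,112),bc2=(-37,-90,112),tcp=(0,0,0)).items():
  print(nm,((proj('side',s['eef_pos']+M.apply(p))[0]-[328,185])*7).round())
"
```

```text
grasp [269. 232.]
tip [265. 258.]
tipN [275. 300.]
tipF [209. 304.]
bb1 [271. 403.]
bb2 [ 64. 312.]
bc1 [488. 338.]
bc2 [ -9. 126.]
tcp [306. -43.]
```

The dark box is the gripper body, which hides the fingers; the projection agrees. I'll close in stages and watch the force.

>>> arm_command([
  [0,0,0,0,0,0],
  [0,0,0,0,0,0],
  [0,0,0,0,0,0],
], jaw=1.6)

```text
t: 9.15
eef_pos: [601.4, -148.9, 274.0]
tcp_rot: [3.141, -0.0, 0.529]
ft_force: [0.4, -0.4, -0.1]
opening: 0.182
```

>>> arm_command([
  [0,0,0,0,0,0],
  [0,0,0,0,0,0],
  [0,0,0,0,0,0],
], jaw=1.2)

```text
t: 9.4
eef_pos: [601.6, -148.8, 273.9]
tcp_rot: [3.141, -0.001, 0.53]
ft_force: [0.4, 0.1, 0.3]
opening: 0.128
```

>>> arm_command([
  [0,0,0,0,0,0],
  [0,0,0,0,0,0],
  [0,0,0,0,0,0],
  [0,0,0,0,0,0],
], jaw=0)

```text
t: 9.73
eef_pos: [601.5, -148.9, 273.9]
tcp_rot: [3.141, -0.0, 0.53]
ft_force: [0.9, 0.9, 2.1]
opening: 0.1
```

The ear is gripped at 9.5 mm opening with almost no side force. Now I'll peel by rotating the tool about the tray's back edge, which lies 106 mm along tool y and 194 mm along tool z.

>>> arm_command([
  [0,0.43,-0.22,1.25,0,0],
  [0,0.86,-0.44,2.5,0,0],
  [0,1.3,-0.65,3.75,0,0],
  [0,1.73,-0.85,5,0,0],
  [0,2.18,-1.04,6.25,0,0],
  [0,2.62,-1.22,7.5,0,0],
  [0,3.07,-1.39,8.75,0,0],
  [0,3.53,-1.55,10,0,0],
  [0,3.53,-1.55,10,0,0],
  [0,3.53,-1.55,10,0,0],
])

```text
t: 10.57
eef_pos: [619.2, -179.5, 289.0]
tcp_rot: [-2.968, 0.0, 0.529]
ft_force: [-0.8, 1.2, 1.9]
opening: 0.104
```

```bash
python3 -c "
from h import *
s=state();print(s['joints'].round(2),grasp(),s['ft_force'],s['moment'],s['opening'])
a=crop('side',318,175,95,130,4,None)
b=crop('top',328,110,95,130,4,None)
cv2.imwrite('pics/c7.png',cv2.convertScaleAbs(np.hstack([a,b]),alpha=1.4))"
```

```text
[-0.4   0.66  1.59  0.12  1.04 -1.  ] [ 604.18228637 -153.87875956  120.3329575 ] [-0.77058256  1.19627041  1.94040881] [-0.1717665  -0.10944463 -0.09320959] 0.10380393205714508
```

View pics/c7.png

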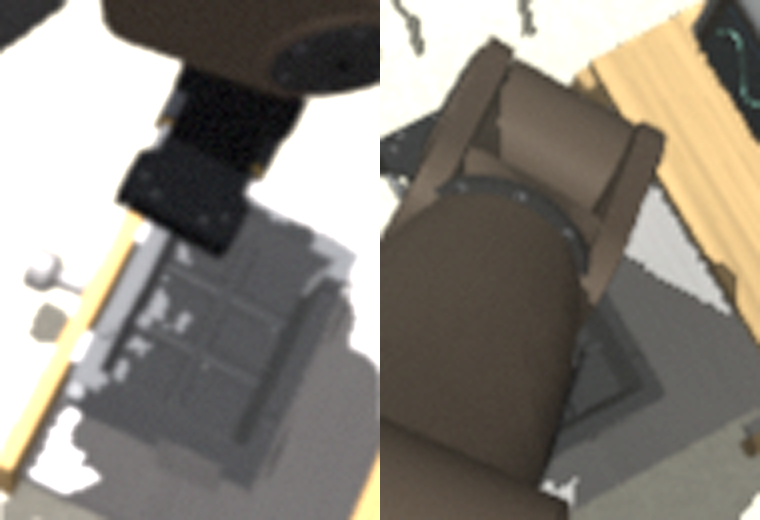

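The front rim appears raised off the stack. I'll continue the same arc by another 16°, to 26° in all. The hinge stays fixed in the tool frame.

>>> arm_command([
  [0,0.43,-0.22,1.25,0,0],
  [0,0.86,-0.44,2.5,0,0],
  [0,1.3,-0.65,3.75,0,0],
  [0,1.73,-0.85,5,0,0],
  [0,2.18,-1.04,6.25,0,0],
  [0,2.62,-1.22,7.5,0,0],
  [0,3.07,-1.39,8.75,0,0],
  [0,3.53,-1.55,10,0,0],
  [0,4.45,-1.83,12.5,0,0],
  [0,5.1,-2.0,14.25,0,0],
  [0,5.76,-2.17,16,0,0],
  [0,5.76,-2.17,16,0,0],
])

```text
t: 11.67
eef_pos: [650.0, -232.2, 300.5]
tcp_rot: [-2.687, -0.0, 0.529]
ft_force: [0.6, 2.2, 4.1]
opening: 0.107
```

```bash
python3 -c "
from h import *
s=state();print(s['joints'].round(2),grasp(),s['tcp_rot'],s['ft_force'],s['moment'],s['opening'])
a=crop('side',318,175,95,130,4,None)
b=crop('top',328,110,95,130,4,None)
cv2.imwrite('pics/c8.png',cv2.convertScaleAbs(np.hstack([a,b]),alpha=1.9))"
```

```text
[-0.47  0.73  1.41  0.25  1.39 -1.09] [ 612.08960729 -167.2164426   146.62179672] [-2.68685938e+00 -7.07164574e-05  5.28973760e-01] [0.62029261 2.15433388 4.06375721] [-0.0931304  -0.01683222 -0.01468203] 0.10657140206824728
```

View pics/c8.png

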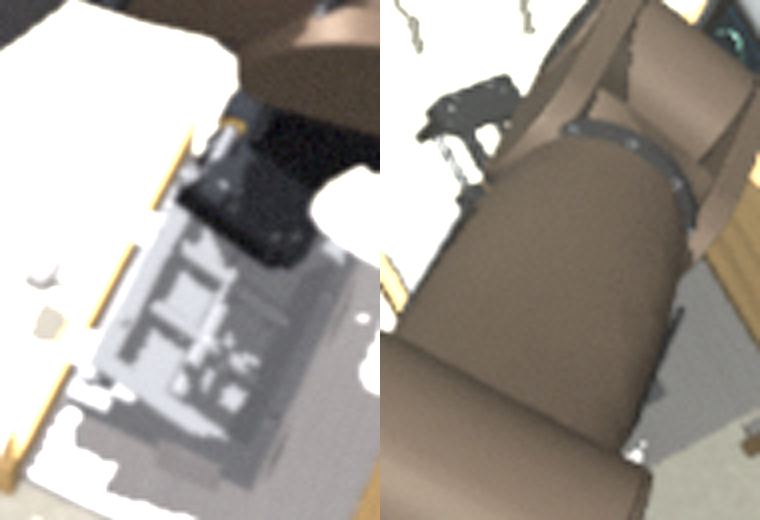

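The tray's front is clearly up: its lit rim is at side crop (100,370)–(190,200), while the back edge still rests. Tilt is 26°, past the 20° at which the dimples let go. Now I'll lift straight up, slowly at first.

>>> arm_command([
  [0,-0.1,-0.2,0,0,0],
  [0,-0.2,-0.4,0,0,0],
  [0,-0.35,-0.7,0,0,0],
  [0,-0.5,-1.0,0,0,0],
  [0,-0.75,-1.5,0,0,0],
  [0,-1.0,-2.1,0,0,0],
  [0,-1.4,-2.9,0,0,0],
  [0,-1.9,-3.9,0,0,0],
  [0,-2.4,-5,0,0,0],
  [0,-2.9,-6,0,0,0],
  [0,-3.4,-7,0,0,0],
  [0,-3.4,-7,0,0,0],
])

```text
t: 12.77
eef_pos: [650.0, -231.7, 381.5]
tcp_rot: [-2.691, -0.002, 0.53]
ft_force: [-0.0, 0.1, -0.1]
opening: 0.104
```

```bash
python3 -c "
from h import *
s=state();print(s['ft_force'],s['opening'],grasp());g=grasp()
print(to((g[0],g[1],230),30.3))
print(to((g[0]-60,g[1]+102,260),30.3))"
```

```text
[-0.01512902  0.14599528 -0.07383779] 0.10359705907937725 [ 612.55979619 -167.08596778  227.3326558 ]
[  0.04  -7.58   1.47 -25.82  -0.12   0.07]
[ 2.000e-02 -1.954e+01  3.920e+00 -2.582e+01 -1.200e-01  7.000e-02]
```

>>> arm_command([
  [0,-1,0.1,-1.5,0,0],
  [0,-3,0.5,-4,0,0],
  [0,-5.5,0.9,-7.5,0,0],
  [0,-8.5,1.5,-11.5,0,0],
  [0,-11.5,2.2,-15.5,0,0],
  [0,-14.5,2.8,-19,0,0],
  [0,-17,3.3,-22.5,0,0],
  [0,-18.8,3.7,-24.8,0,0],
  [0,-19.5,3.9,-25.8,0,0],
  [0,-19.5,3.9,-25.8,0,0],
  [0,-19.5,3.9,-25.8,0,0],
])

```text
t: 13.68
eef_pos: [553.0, -65.9, 428.8]
tcp_rot: [-3.137, -0.0, 0.53]
ft_force: [0.2, -0.3, -0.6]
opening: 0.105
```

```bash
python3 -c "
from h import *
s=state();g=grasp();print(s['opening'],g,s['tcp_rot'])
# tray mid goal over mat with yaw change: tray x-yaw = jaw-90
m=np.array([517,184,153.])
for yaw in(30.3,60,90):
  a=np.radians(yaw-90);x=np.array([np.cos(a),np.sin(a),0]);y=np.array([-x[1],x[0],0])
  e=m-48*x+74*y+[0,0,32]; print(yaw,e,np.hypot(*e[:2]),to(e,yaw))
"
```

```text
0.10463751440866587 [552.64507125 -65.25983497 257.49401481] [-3.13721580e+00 -1.36654917e-04  5.29926494e-01]
30.3 [556.6739448  262.77803059 185.        ] 615.5795433432542 [ 1.693e+01 -2.814e+01  7.370e+00 -2.500e-01 -1.000e-02  6.000e-02]
60 [512.43078062 272.08587988 185.        ] 580.1862036925978 [ 13.58 -31.18   7.39  -0.24  -0.07 -29.64]
90 [469. 258. 185.] 535.2803004034429 [  9.12 -32.16   7.39  -0.22  -0.14 -59.64]
```

>>> arm_command([
  [0.6,-1,0,0,0,0],
  [2,-3.2,0.3,0,0,0],
  [3.8,-6.2,0.9,0,0,0],
  [5.8,-9.5,1.7,0,0,0],
  [7.8,-13,2.7,0,0,0],
  [9.8,-16.3,3.7,0,0,0],
  [11.8,-19.6,4.7,0,0,0],
  [13.6,-22.6,5.6,0,0,0],
  [15.1,-25.1,6.4,0,0,0],
  [16.2,-27,7,0,0,0],
  [16.8,-27.9,7.3,0,0,0],
  [16.9,-28.1,7.4,-0.2,0,0],
])

```text
t: 14.68
eef_pos: [556.8, 263.8, 354.5]
tcp_rot: [-3.141, 0.002, 0.531]
ft_force: [-0.4, 0.2, -0.0]
opening: 0.1
```

>>> arm_command([
  [0,0,0,0,0,0],
  [0,0,0,0,0,0],
  [0,0,0,0,0,0],
  [0,0,0,0,0,0],
])

```text
t: 15.02
eef_pos: [556.8, 261.3, 356.3]
tcp_rot: [3.142, -0.001, 0.528]
ft_force: [0.1, 0.2, -1.0]
opening: 0.105
```

```bash
python3 -c "
from h import *
s=state();g=grasp();print(s['opening'],g,s['tcp_rot'],s['ft_force'])
a=crop('side',200,80,240,230,2.4,None)
b=crop('top',175,100,85,230,2.4,None)
a=crop('side',200,80,200,230,2.5,None)
b=crop('top',180,100,120,230,2.5,None)
cv2.imwrite('pics/c9.png',cv2.convertScaleAbs(np.hstack([a,b]),alpha=1.3))"
```

```text
0.1052106416681484 [556.85337367 261.34463423 185.02088341] [ 3.14153088e+00 -6.14681853e-04  5.28069570e-01] [ 0.0755639   0.21957813 -1.00262141]
```

View pics/c9.png

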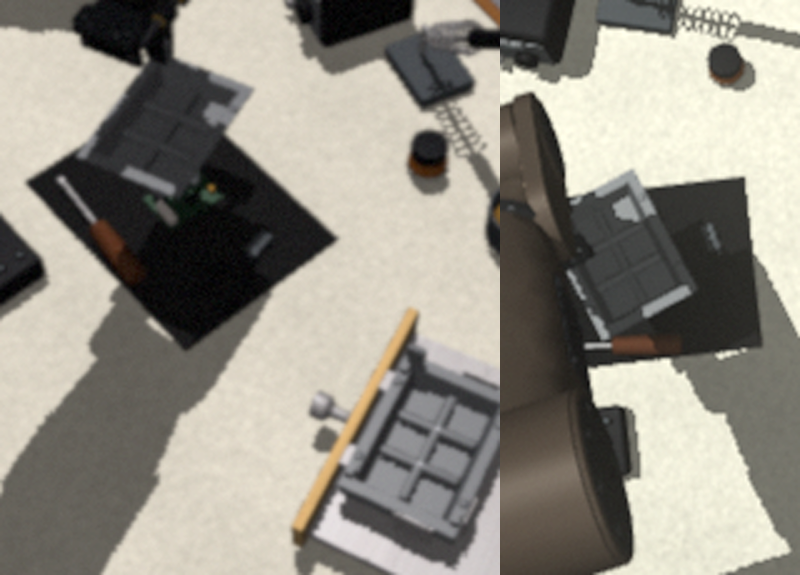

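The tray is held over the mat, and the three-tray stack sits on the pulled-out shelf. I'll fit the held tray's pose to check level and centring, and compare the stack's pose too.

```bash
python3 - <<'E'
from h import *
S=np.array([(253,90),(172,195),(78,155)])/2.5+[200,80]-.3
T=np.array([(132,170),(193,292),(107,340)])/2.5+[180,100]-.3
C=np.array([(60,80,0),(60,-80,0),(-60,-80,0.)])
Rz=R.from_euler('z',-59.7,degrees=True)
P=lambda q:q[:3]+(Rz*R.from_rotvec(q[3:])).apply(C)
f=lambda q:np.r_[(proj("side",P(q))-S).ravel(),(proj("top",P(q))-T).ravel()]
r=least_squares(f,[517,184,165,0,0,0.]);print("rim centre",r.x[:3].round(1),"tilt deg (tray x,y,z)",np.degrees(r.x[3:]).round(1),r.fun.round(2))
J=r.jac;print("sd",(np.sqrt(np.diag(np.linalg.inv(J.T@J)))*.7*np.r_[1,1,1,57.3,57.3,57.3]).round(1))
# predicted level corners
L=np.array([517,184,165.,0,0,0]);print("level pred minus seen",f(L).round(1))
for z in(3,): 
  S2=np.array([(28,182),(337,240),(187,350)])/2.5+[200,80]; print("mat corners side",[onz("side",p,3).round() for p in S2])
E
```

```text
rim centre [515.2 181.8 164.1] tilt deg (tray x,y,z) [-3.  -6.  -0.9] [ 0.57 -0.24  1.31 -0.53 -1.01  1.07  0.56 -0.1   0.92 -0.26 -2.25  0.98]
sd [1.  1.4 2.8 1.3 1.7 0.6]
level pred minus seen [ 0.5 -1.2  2.6  0.9 -0.8 -0.1 -0.6 -0.7  1.  -1.  -2.7  0.3]
mat corners side [array([390., 317.,   3.]), array([645.,  53.,   3.]), array([432.,  22.,   3.])]
```

The rough fit hints at a tilt of a few degrees (back edge high), but corner picking is only good to about 1–2 px. I'll refine it with a gradient-based outline fit, using the stack on the shelf as a control, and overlay the level pose on my last picture.

```bash
cat > fit.py <<'E'
from h import *
from scipy.ndimage import map_coordinates
from scipy.optimize import minimize
Rz=R.from_euler('z',-59.7,degrees=True)
t=np.linspace(.06,.94,40)
def seg(a,b): a,b=np.array(a,float),np.array(b,float); return a+(b-a)*t[:,None]
# outer rim edges: back, right, front-right half; inner rim edges
SEG=[("back",seg((60,80,0),(60,-80,0))),("right",seg((60,-80,0),(-60,-80,0))),("front",seg((-60,-80,0),(-60,30,0)))]
G={}
for n in("side","top"):
    im=np.mean([cv2.cvtColor(read_camera(n),cv2.COLOR_RGB2GRAY).astype(float) for _ in range(4)],0)
    im=np.log(im+8); im=cv2.GaussianBlur(im,(0,0),1.0); G[n]=(cv2.Sobel(im,-1,1,0),cv2.Sobel(im,-1,0,1))
def score(q,use):
    M=Rz*R.from_rotvec(q[3:]); tot=0
    for n,names in use.items():
        for nm,s in SEG:
            if nm not in names: continue
            uv=proj(n,q[:3]+M.apply(s)); d=np.gradient(uv,axis=0); d/=np.linalg.norm(d,axis=1)[:,None]
            gx,gy=[map_coordinates(g,[uv[:,1],uv[:,0]],order=1) for g in G[n]]
            tot+=np.abs(-gx*d[:,1]+gy*d[:,0]).clip(0,1.2).mean()
    return tot
def fit(q0,use):
    best=None; rng=np.random.default_rng(0); sc=np.array([3,3,5,.06,.08,.03])
    for k in range(12):
        s=q0+rng.normal(size=6)*sc*(k>0)
        r=minimize(lambda v:-score(q0+v*sc,use),(s-q0)/sc,method="Nelder-Mead",options=dict(maxiter=1500,xatol=.01,fatol=1e-4))
        if best is None or r.fun<best.fun: best=r
    q=q0+best.x*sc; return q,-best.fun
E
python3 - <<'E'
from fit import *
A=("back","right","front")
for nm,q0,use in(("held",[517,184,165,0,0,0.],dict(side=("back","right","front"),top=("back","right"))),
  ("stack",[563.4,-228.1,74,0,0,0.],dict(side=A,top=A))):
    q,f=fit(np.array(q0),use); print(nm,q[:3].round(1),np.degrees(q[3:]).round(1),f, "start",score(np.array(q0),use))
    for ty in(-8,-6,-4,-2,0,2,4): # profile over tilt about tray y
        r=minimize(lambda v:-score(np.r_[q[:3]+v[:3]*3,q[3]+v[3]*.03,np.radians(ty),q[5]+v[4]*.03],use),np.zeros(5),method="Nelder-Mead"); print(ty,round(-r.fun,3),end="; ")
    print()
for tag,c in(("",0),):
    im={n:read_camera(n)[:,:,::-1].copy() for n in("side","top")}; o=[]
    for n,(x,y) in dict(side=(225,95),top=(195,160)).items():
        w=cv2.resize(im[n][y:y+90,x:x+85],None,fx=4.6,fy=4.6,interpolation=cv2.INTER_CUBIC); w=cv2.convertScaleAbs(w,alpha=1.8)
        for ty,col in((0,(0,255,0)),(-6,(0,0,255))):
            pts=np.array([517,184,165.])+(Rz*R.from_euler('y',ty,degrees=True)).apply([(60,80,0),(60,-80,0),(-60,-80,0),(-60,40,0)])
            if ty: pts+=np.array([515,182,164])-[517,184,165]
            cv2.polylines(w,[((proj(n,pts)-[x,y]+.5)*4.6).astype(int)],False,col,1)
        o.append(w)
    cv2.imwrite("pics/c10.png",np.hstack(o))
E
```

```text
Traceback (most recent call last):
  File "fit.py", line 26, in fit
    r=minimize(lambda v:-score(q0+v*sc,use),(s-q0)/sc,method="Nelder-Mead",options=dict(maxiter=1500,xatol=.01,fatol=1e-4))
  File "fit.py", line 26, in <lambda>
    r=minimize(lambda v:-score(q0+v*sc,use),(s-q0)/sc,method="Nelder-Mead",options=dict(maxiter=1500,xatol=.01,fatol=1e-4))
                         ~~~~~^^^^^^^^^^^^^
  File "fit.py", line 18, in score
    uv=proj(n,q[:3]+M.apply(s)); d=np.gradient(uv,axis=0); d/=np.linalg.norm(d,axis=1)[:,None]
  File "h.py", line 8, in proj
    K,c,M=cam(n); q=(np.atleast_2d(p)-c)@M; q=q*[1,-1,-1]; q=q@K.T; return q[:,:2]/q[:,2:]
          ~~~^^^
  File "h.py", line 6, in cam
    m=camera_model(n); return m["K"],np.array(m["xyz"]),R.from_euler('xyz',m["rotation"]).as_matrix()
ValueError: time passes only in moves, steps and waits
```

```bash
sed -i 's/^def cam(n)/import functools\n@functools.cache\ndef cam(n)/' h.py
cat > run.py <<'E'
from fit import *
A=("back","right","front")
im={n:read_camera(n)[:,:,::-1].copy() for n in("side","top")}; o=[]
for n,(x,y) in dict(side=(225,95),top=(195,160)).items():
    w=cv2.resize(im[n][y:y+90,x:x+85],None,fx=4.6,fy=4.6,interpolation=cv2.INTER_CUBIC); w=cv2.convertScaleAbs(w,alpha=1.8)
    for ty,col in((0,(0,255,0)),(-6,(0,0,255))):
        pts=np.array([517,184,165.])+(Rz*R.from_euler('y',ty,degrees=True)).apply([(60,80,0),(60,-80,0),(-60,-80,0),(-60,40,0)])
        cv2.polylines(w,[((proj(n,pts)-[x,y]+.5)*4.6).astype(int)],False,col,1)
    o.append(w)
cv2.imwrite("pics/c10.png",np.hstack(o))
for nm,q0,use in(("held",[517,184,165,0,0,0.],dict(side=A,top=("back","right"))),
  ("stack",[563.4,-228.1,74,0,0,0.],dict(side=A,top=A))):
    q,f=fit(np.array(q0),use); print(nm,q[:3].round(1),np.degrees(q[3:]).round(1),f, "start",score(np.array(q0),use))
    for ty in(-8,-6,-4,-2,0,2,4):
        r=minimize(lambda v:-score(np.r_[q[:3]+v[:3]*3,q[3]+v[3]*.03,np.radians(ty),q[5]+v[4]*.03],use),np.zeros(5),method="Nelder-Mead"); print(ty,round(-r.fun,3),end="; ")
    print()
E
timeout 300 python3 run.py; python3 -c "from cell import state;print(state()['t'])"
```

```text
held [518.6 183.  164.2] [4.4 0.6 0.4] 5.453866418712943 start 5.192085028807739
-8 5.176; -6 5.295; -4 5.365; -2 5.409; 0 5.45; 2 5.437; 4 5.41; 
stack [ 561.4 -230.9   79.2] [ 3.3 -1.6 -0.9] 4.911561571266549 start 4.272258661576452
-8 4.773; -6 4.829; -4 4.893; -2 4.913; 0 4.895; 2 4.847; 4 4.778; 
16.1167
```

View pics/c10.png

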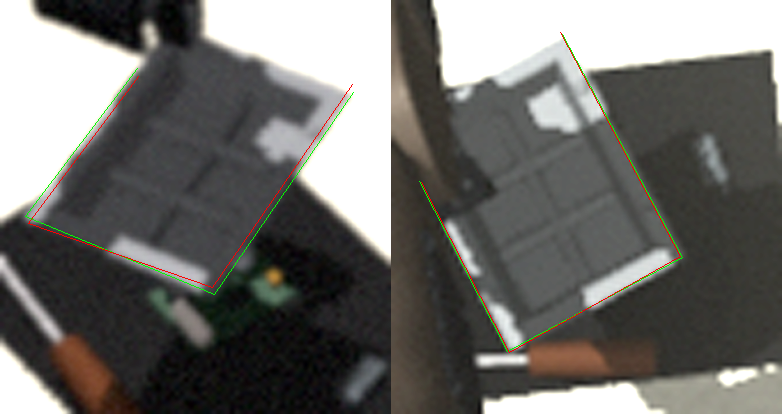

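```bash
python3 - <<'E'
from h import *
old=cv2.imread("pics/c4.png",0).astype(np.float32)
for n,x,y,c in(("side",328,205,0),("top",328,148,400)):
    new=cv2.cvtColor(cv2.convertScaleAbs(crop(n,x,y,80,100,5,None),alpha=1.3),cv2.COLOR_BGR2GRAY).astype(np.float32)
    for nm,(u0,v0,u1,v1) in dict(tray=((60,60,370,420) if c==0 else (70,80,340,380)),).items():
        t=new[v0:v1,u0:u1]; r=cv2.matchTemplate(old[:,c:c+400],t,cv2.TM_CCOEFF_NORMED); _,m,_,l=cv2.minMaxLoc(r); print(n,"new-old px",-(l[0]-u0)/5,-(l[1]-v0)/5,m)
    p=np.array([563,-228,70.]);print(" expected for -8 mm z",proj(n,p-[0,0,8])[0]-proj(n,p))
print(state()["eef_pos"],state()["opening"],abs(state()["qvel"]).max())
E
```

```text
side new-old px -0.8 2.0 0.9595879912376404
 expected for -8 mm z [[-0.25285826  1.41981673]]
top new-old px 0.2 0.6 0.9499927163124084
 expected for -8 mm z [[-0.31931514  0.46554452]]
[556.49376071 262.43136402 355.84498764] 0.10330974647406196 0.0015103013937602776
```

The stack moved as expected for one tray gone (8 mm lower, sideways within about 1–2 mm). The arm is still and the held tray is level within measurement noise, so I'm handing in.

```bash
python3 -c "
from cell import *
print(job_done())"
```

```text
the job is handed in; nothing more can be done
None
```

The job is handed in at about 16 s of the 67 s allowed. The top tray is held level over the mat, and the three lower trays are still on the pulled-out shelf.

- **Shelf:** I pulled it out by its knob to the stop. It travelled 160.2 mm, with about 13 N at the end.
- **Peel:** I gripped the grey tray's ear and tipped the tray 26° (0.45 rad) about its back edge. I then lifted it off, levelled it and carried it over the mat.

**Last checks**
- **Grip:** the jaw opening is about 10 mm, matching the ear, and the arm is still.
- **Position:** the held tray's rim centre is at about (518, 183, 164) mm. That puts the tray's middle about 15 cm above the mat's middle, which is at about (517, 184).
- **Stack:** image matching shows the remaining trays moved as expected with one tray gone (8 mm lower). Any sideways shift is within about 1–2 mm.
- **Other things on the bench:** I saw nothing shifted in the pictures, but I did not measure each one.

**Where checks disagreed:** a first fit from hand-picked corners suggested the held tray was tilted about 6°. A finer outline fit gave 0.6° on that axis and 4.4° on the other. The same fit on the seated stack gave -1.6° and 3.3°, so most of that is fitting bias. I judged the tray level to within about 2°.

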